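# Weigh the burner tray on the lever hoist scale

## Robot

A 6-joint arm with a two-finger parallel gripper is mounted at the origin on the work surface. World frame = base frame: x ahead of the robot, y to its left, z up, the work surface at z = 0. Lengths are in m, angles in rad, forces in N, time in s.
With the tool pointing down it reaches from about 0.275 to 0.775 m from the base axis. Payload 14.6 kg.
Tool frame: the origin (TCP) lies on the centre line of the jaws, within the pads' length; the fingertips stand 25 mm ahead of it and the grasp point (between the pads) lies 6 mm ahead of it; z points along the fingers, y is the line along which they close (so a half turn about z gives the same grasp; the last joint's range is limited). The gripper opens to 85 mm and grips with 20 to 120 N. Pads are 22 mm wide; open, the fingers measure 114 mm over their backs; the gripper's body (76 mm by 85 mm) begins 54 mm behind the grasp point. The pads swing forward as they close: fully open they stand 13 mm farther back than shut.
Start: joints at [-1.479, 0.263, -0.048, 1.259, 0, 1.415], TCP at [0.128, -0.509, 0.256] pointing down, gripper open.
Joint ranges: [-2.65, 2.65], [-0.89, 1.7], [-1.18, 1.37], [-2.13, 2.11], [-1.35, 1.29], [-3.14, 3.14]. Speed limits (rad/s): [1.89, 1.89, 2.57, 2.79, 3.14, 3.14].

## Interface

Orientations are given as a unit quaternion [x, y, z, w].
In Python, from cell import ctrl gives the robot as it stands.
- The arm moves only by the tool drive_tool, never from a script. Its argument "targets" is a list of rows, each an object with "hand": the opening, from 0 (shut) to 1 (fully open); "slide": the shift along the tool's x, y, z each as a share of 25 cm, from -1 to 1, a list of three; "rot": the turn, a rotation vector about the tool's x, y, z each as a share of 45 degrees, from -1 to 1, a list of three. In form: [{"hand": hand, "slide": [x, y, z], "rot": [rx, ry, rz]}, ...]. A call has 1 to 8 rows; each row is the pose to reach, as a shift and turn from the pose commanded when the call began, along the tool's axes at that moment; what a row does not reach only later rows make up. A row lasts 1/8 s, in which the tool goes at most 62.5 mm and 10.7 degrees, less where a joint would pass 70% of its speed; a pose out of reach is approached as far as the arm can. A call with a number of a shift or a turn outside -1 to 1 is refused whole. A call with a gripper value outside its range is refused whole. The fingers move at their own pace and stop on an object; "grip_force" is the grip in N (left out, the last holds). Time passes only in rows, so rows that repeat a pose let the fingers close. It gives the time, the measured TCP pose, the force, the opening and the grip force at its end, in the units of the state.
- ctrl.get_state(): the state, without advancing time (a new reading comes with each control period).
- ctrl.capture(name): name is "side" or "top"; returns the picture (480x640x3 uint8, blue, green, red); there is no depth.
- ctrl.calibration(name): a dict with "mtx" (3x3 intrinsics, pixels), "dist_coeffs" ([k1, k2, p1, p2, k3] as OpenCV has them; the pictures are not rectified), "T" (4x4, takes a point from camera to world coordinates). Camera axes: x right, y down, z forward; pixel columns grow to the right and rows downward; lengths in m; the calibration is good to about 2 mm. A picture is of the moment at which its call begins. calibration takes no time and is no camera call.
- ctrl.job_done(): hands the job in; it is judged then, once.
The state is a dict: "time": time; "qpos": joint angles; "joint_vel": joint speeds; "effort": joint torques, N m; "eef_pos": TCP position; "orientation": TCP orientation; "wrist_force": force on the tool from outside, world axes, zero at the start; "moment": the same for the moment, N m; "width": finger opening in m; "grasp_force": force on a finger pad.
Only numpy, scipy, OpenCV 4.12 (cv2) and the standard library are available. Lean on these libraries where they do the work, as an engineer would, in place of code of your own. Each camera call takes 0.05 s, during which the arm holds its last target. There are 200 camera calls.

## Task

Weigh the burner tray: with the hoist's hook still empty, press the green key and then the yellow key, one at a time. Then get the tray's wire bail over the hook (sliding the tray along the desk will do) and press the orange paddle down until the tray hangs from the hook by its bail, well clear of the desk. Only once it hangs there, press the blue key; leave the tray hanging and do not disturb the other things on the desk.

Things in the scene. Friction and masses are not known exactly. Their poses are not given: they have to be found in the camera images.
- hoist: green lever hoist scale (fixed): base 110 x 85 x 12 mm, two uprights 149 mm high. Origin: centre of its underside on the desk. A rocking arm, in the hoist's plane x = 0, turns on a pin (along hoist x) 125 mm above the origin; it reaches along hoist -y to an upturned hook and along hoist +y to an orange paddle
- lift_arm (a joint): rocking arm, rad: 0 = hook fully down, 0.55 = hook fully up (stop); starts at 0 to 0.04. Pressing the paddle down raises the hook. Stiff pivot: it stays where it is left, also with the tray on; the paddle needs about 7 N (10 N with the tray). The tray leaves the desk at about 0.32 and is about 35 mm up at 0.55
- hook_seat (a point): where a hanging bail's centre line lies, in the bottom of the hook: a 10 mm bar bent to an upright V, open upward, 48 mm wide, tip 35 mm outward of this point. Arm at 0: point 144 mm from the hoist's axis along hoist -y and 73 mm above the desk, tip's top at 93 mm, hook's underside at 56 mm. It rises and moves outward, to 153 mm out when it takes up the bail
- paddle_top (a point): centre of the top face of the orange paddle, a 44 x 44 mm plate 10 mm thick on the arm's +y end, 100 mm from the pin; top about 152 mm above the desk with the arm at 0, about 97 mm at 0.55
- tray: open silver aluminium tray, 80 (its x) x 90 (its y) x 35 mm high, about 0.2 kg, two white fuel blocks fixed inside; slides on the desk. Origin: centre of its underside. A rigid upright bail of 8 mm steel wire stands in its x-z plane: legs at x = +-42 mm up to z = 80 mm, then sloping in to a peak at z = 120 mm above the middle. The hook goes through the bail along the tray's y
- tray_bail (a point): peak of the bail (centre of the wire), 120 mm above the tray's underside
- key_green_top (a point): centre of the top of the green key: a round spring key 28 mm across in a black ring 44 mm across, on top of a low grey pod (170 x 85 x 24 mm, fixed); it is pressed straight down; about 42 mm above the desk when up. The three keys stand 50 mm apart in a row, in any order
- key_green (a joint): travel of the green key, m: 0 = up, 0.006 = fully down (5 N); it springs back. It counts as pressed beyond 0.004 kept for 0.1 s
- key_yellow_top (a point): centre of the top of the yellow key: a round spring key 28 mm across in a black ring 44 mm across, on top of a low grey pod (170 x 85 x 24 mm, fixed); it is pressed straight down; about 42 mm above the desk when up. The three keys stand 50 mm apart in a row, in any order
- key_yellow (a joint): travel of the yellow key, m: 0 = up, 0.006 = fully down (5 N); it springs back. It counts as pressed beyond 0.004 kept for 0.1 s
- key_blue_top (a point): centre of the top of the blue key: a round spring key 28 mm across in a black ring 44 mm across, on top of a low grey pod (170 x 85 x 24 mm, fixed); it is pressed straight down; about 42 mm above the desk when up. The three keys stand 50 mm apart in a row, in any order
- key_blue (a joint): travel of the blue key, m: 0 = up, 0.006 = fully down (5 N); it springs back. It counts as pressed beyond 0.004 kept for 0.1 s
- piston_rod: bystander, not to be disturbed: brass piston rod 117 mm long along its y, lying on the desk, up to 18 mm thick. Origin: centre of its underside
- crank_disc: bystander, not to be disturbed: red crank disc 64 mm across, 16 mm high, with a steel pin. Origin: centre of its underside
- whistle: bystander, not to be disturbed: chrome whistle standing upright, 28 mm across, 66 mm high. Origin: centre of its underside
- oil_bottle: bystander, not to be disturbed: amber oil bottle 44 mm across, 95 mm high. Origin: centre of its underside
- rivet_jar: bystander, not to be disturbed: glass rivet jar 52 mm across, 60 mm high. Origin: centre of its underside
There are look-alikes about, which are no part of the job. Several things look just like the tray: the one meant starts nearest to the robot's base.

How it is judged:
By the outcome, as a careful person would: the job done as asked, in the order asked, and still so for the second after the job is handed in, with the robot touching nothing.
It also fails if it takes over 72 s, if anything falls off the work surface, if the arm or the gripper's body presses on something with over 40 N, if the wrist force passes 120 N, or if a joint passes its speed limit or range.

## Working session

There is one attempt and no reset: what is moved stays moved. The work goes in short steps, Python scripts to look and compute and a tool call to move; the robot and the scene stay as the last step left them, time stands still between calls to the robot, and variables do not carry over. Pictures are saved under pics/ and viewed, at most 10 in all, crops included, and the job is handed in when it is done.

Besides the shell and the picture viewer there is one more tool, called as name(argument=value, ...), one argument or row to a line, values as JSON. drive_tool: Moves the arm, as the interface text tells. Shift numbers are shares of 25 cm and turn numbers shares of 45 degrees, none past 1 either way. Its arguments: {"type":"object","properties":{"targets":{"type":"array"},"grip_force":{"type":"number"}},"required":["targets"]}

```bash
mkdir -p pics; cat > h.py <<'E'
import numpy as np, cv2
from cell import ctrl
def ray(cam,uv):
    c=ctrl.calibration(cam);T=np.array(c["T"])
    p=cv2.undistortPoints(np.array(uv,float).reshape(-1,1,2),np.array(c["mtx"]),np.array(c["dist_coeffs"])).reshape(-1,2)
    d=np.c_[p,np.ones(len(p))]@T[:3,:3].T
    return T[:3,3],d
def onz(cam,uv,z):
    o,d=ray(cam,uv); return o+d*((z-o[2])/d[:,2])[:,None]
def proj(cam,P):
    c=ctrl.calibration(cam);T=np.linalg.inv(np.array(c["T"]))
    return cv2.projectPoints(np.array(P,float).reshape(-1,1,3),cv2.Rodrigues(T[:3,:3])[0],T[:3,3],np.array(c["mtx"]),np.array(c["dist_coeffs"]))[0].reshape(-1,2)
E
python3 - <<'E'
from h import *
for n in("top","side"):
    cv2.imwrite(f"pics/{n}0.png",ctrl.capture(n)); print(np.round(ctrl.calibration(n)["T"],3))
print(ctrl.get_state())
E
```

```text
[[ 0.    -0.992  0.128  0.426]
 [-1.    -0.    -0.003 -0.043]
 [ 0.003 -0.128 -0.992  1.223]
 [ 0.     0.     0.     1.   ]]
[[-0.98  -0.121  0.158  0.425]
 [-0.198  0.52  -0.831  0.726]
 [ 0.018 -0.846 -0.533  0.608]
 [ 0.     0.     0.     1.   ]]
{'time': 0.1, 'qpos': array([-1.47928831e+00,  2.63484517e-01, -4.88891531e-02,  1.25937535e+00,
        2.28783878e-05,  1.41550509e+00]), 'joint_vel': array([ 0.00071348, -0.00047023,  0.00160362,  0.00158818, -0.00094729,
        0.00148867]), 'effort': array([ 3.81204154e-03, -6.38575315e+01,  3.85064757e+01,  9.89062741e-03,
       -1.24517196e-04,  1.13521915e-05]), 'eef_pos': array([ 0.12824317, -0.50886921,  0.25586252]), 'orientation': array([ 9.92395811e-01,  1.23086670e-01,  2.66222553e-05, -4.75739486e-04]), 'wrist_force': array([ 0.35791016, -0.04209208, -1.11489281]), 'moment': array([-0.02476608, -0.04983067,  0.00501317]), 'grasp_force': 0.0, 'width': 0.08562414693214569}
```

View pics/top0.png

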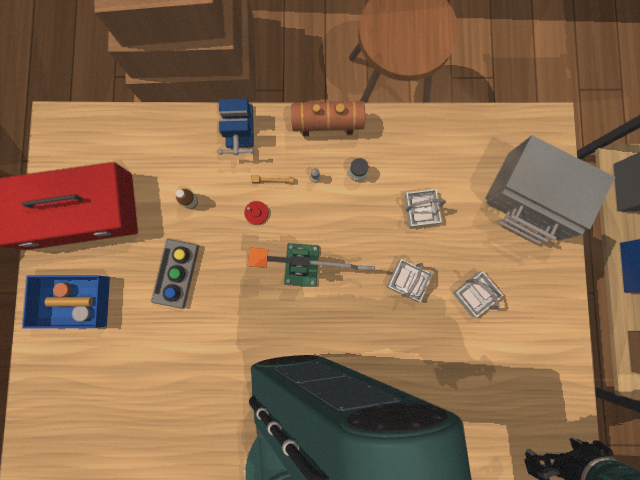

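View pics/side0.png

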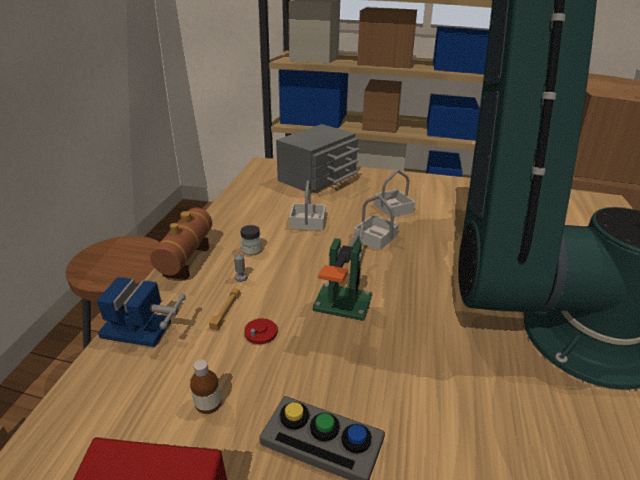

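The top view shows tray candidates at pixels A (424,208), B (411,280) and C (478,295). It also shows the hoist at (302,265), with its paddle at (257,257) and hook at about (370,268). The keys are yellow (180,255), green (176,273) and blue (171,293). Next I measure these and enlarge the trays.

```bash
cat >> h.py <<'E'
def blob(im,lo,hi,roi):
    x0,y0,x1,y1=roi
    m=cv2.inRange(cv2.cvtColor(im,cv2.COLOR_BGR2HSV),lo,hi);k=np.zeros_like(m);k[y0:y1,x0:x1]=m[y0:y1,x0:x1]
    c=max(cv2.findContours(k,0,1)[0],key=cv2.contourArea)
    return c,np.array(cv2.minAreaRect(c)[0]),cv2.minAreaRect(c)
E
python3 - <<'E'
from h import *
im=cv2.imread("pics/top0.png");si=cv2.imread("pics/side0.png")
for n,lo,hi,r,r2 in [("yellow",(22,150,90),(34,255,255),(165,240,195,268),(275,395,312,430)),("green",(50,100,60),(80,255,255),(163,262,192,284),(308,408,342,442)),("blue",(100,140,60),(120,255,255),(155,282,188,304),(340,420,375,455)),]:
    a=blob(im,lo,hi,r);b=blob(si,lo,hi,r2)
    print(n,a[2],onz("top",[a[1]],.042).round(4),onz("side",[b[1]],.042).round(4))
a=blob(im,(5,170,120),(18,255,255),(240,240,275,275));print("paddle",a[2],onz("top",[a[1]],.152).round(4))
a=blob(im,(55,80,20),(90,255,255),(280,240,325,290));print("hoist",a[2],onz("top",cv2.boxPoints(a[2]),.012).round(4))
for n,r in (("A",(400,185,450,232)),("B",(385,255,440,305)),("C",(450,265,506,322))):
    a=blob(im,(0,0,120),(180,60,255),r);print(n,a[2],onz("top",[a[1]],.035).round(3),np.linalg.norm(onz("top",[a[1]],.035)[0,:2]))
c=cv2.resize(im[180:325,235:510],None,fx=2.9,fy=2.9,interpolation=3);cv2.imwrite("pics/crop1.png",c)
c=cv2.resize(si[160:260,280:430],None,fx=5,fy=5,interpolation=3);cv2.imwrite("pics/crop2.png",c)
print(proj("top",[[0,0,0]]))
E
```

```text
yellow ((178.5, 254.0), (10.0, 9.0), 90.0) [[0.5399 0.319  0.042 ]] [[0.5406 0.3166 0.042 ]]
green ((174.0, 273.0), (10.0, 10.0), 90.0) [[0.4911 0.3285 0.042 ]] [[0.4902 0.3281 0.042 ]]
blue ((170.0, 292.5), (9.0, 10.0), 90.0) [[0.4415 0.3365 0.042 ]] [[0.4408 0.3376 0.042 ]]
paddle ((257.4918212890625, 257.0901794433594), (18.55982780456543, 18.378755569458008), 5.19442892074585) [[0.522  0.1011 0.152 ]]
hoist ((300.62945556640625, 274.1878356933594), (31.206207275390625, 20.519149780273438), 4.085616588592529) [[ 0.4656  0.0484  0.012 ]
 [ 0.5194  0.0451  0.012 ]
 [ 0.5135 -0.037   0.012 ]
 [ 0.4598 -0.0333  0.012 ]]
A ((422.44989013671875, 207.33251953125), (34.909454345703125, 33.2282600402832), 81.46923065185547) [[ 0.664 -0.314  0.035]] 0.7346051998708264
B ((409.92755126953125, 279.11260986328125), (37.00651550292969, 33.06723403930664), 24.62356185913086) [[ 0.476 -0.277  0.035]] 0.5504203362604473
C ((479.0223388671875, 295.5272521972656), (38.6978645324707, 37.501747131347656), 50.710594177246094) [[ 0.434 -0.452  0.035]] 0.6269818379993721
[[301.94315992 470.13145271]]
```

View pics/crop1.png

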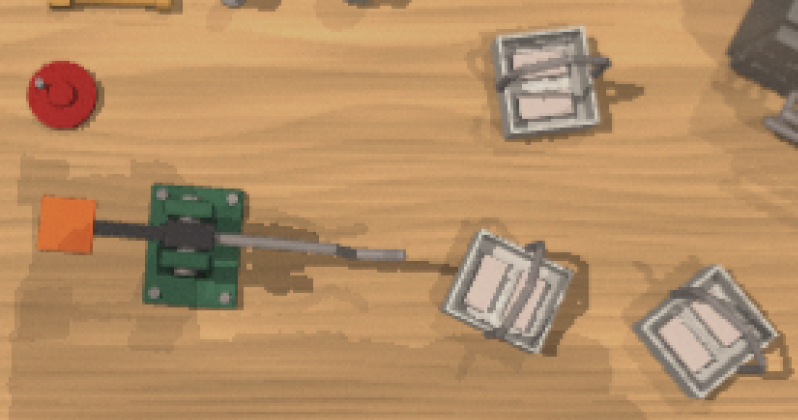

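View pics/crop2.png

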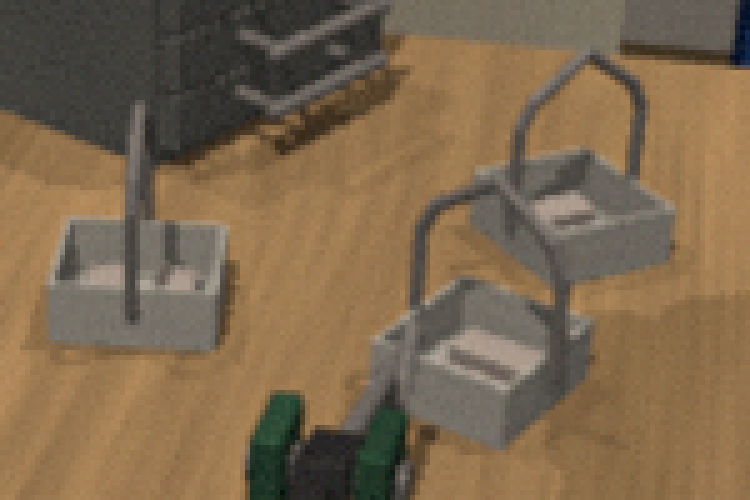

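Tray B (411,280) is 0.55 m from the base, against 0.63 m for C (478,295) and 0.735 m for A (424,208). B is therefore the nearest, and the crop confirms it as the tray just off the hook tip. Its bail runs across the crop from (540,245) to (495,335). Next I compute the poses.

```bash
python3 - <<'E'
from h import *
C=lambda p:np.array(p)/2.9+[235-.33,180-.33]
b=onz("top",C([(152,184),(245,190),(240,310),(143,304)]),.012)[:,:2]
print("base",b.round(4),b.mean(0).round(4),[np.linalg.norm(b[i]-b[(i+1)%4]).round(3) for i in range(4)])
ex=(b[0]+b[1]-b[2]-b[3]);ey=(b[1]+b[2]-b[0]-b[3])
print("ang -y",np.degrees(np.arctan2(ey[1],ey[0])),"ang x",np.degrees(np.arctan2(ex[1],ex[0])))
pad=onz("top",[(257.49,257.09)],.152)[0,:2];tip=onz("top",C([(404,255)]),.09)[0,:2]
d=tip-pad;print("pad",pad.round(4),"tip",tip.round(4),np.linalg.norm(d),np.degrees(np.arctan2(d[1],d[0])))
t=onz("top",C([(483,230),(575,268),(540,353),(443,310)]),.035)[:,:2]
print("tray",t.round(4),t.mean(0).round(4),[np.linalg.norm(t[i]-t[(i+1)%4]).round(3) for i in range(4)])
ey=t[1]+t[2]-t[0]-t[3];ex=t[0]+t[1]-t[2]-t[3]
print("ang y",np.degrees(np.arctan2(ey[1],ey[0])),"ang x",np.degrees(np.arctan2(ex[1],ex[0])))
S=np.array([(498,180)])/5+[280-.4,160-.4]
o,dd=ray("side",S);p,e=ray("top",C([(527,287)]))
dd=dd[0];e=e[0];s=np.linalg.lstsq(np.c_[dd,-e],p-o,rcond=None)[0];print("peak",o+dd*s[0],p+e*s[1])
E
```

```text
base [[ 0.5718  0.0422]
 [ 0.5663 -0.0429]
 [ 0.4571 -0.0384]
 [ 0.4625  0.0493]] [0.5144 0.0025] [np.float64(0.085), np.float64(0.109), np.float64(0.088), np.float64(0.11)]
ang -y -93.60876777845004 ang x -3.030795777295824
pad [0.522  0.1011] tip [ 0.5017 -0.1781] 0.28000561183944594 -94.16838662592785
tray [[ 0.5277 -0.2556]
 [ 0.4939 -0.3366]
 [ 0.4189 -0.3034]
 [ 0.4566 -0.2185]] [ 0.4743 -0.2785] [np.float64(0.088), np.float64(0.082), np.float64(0.093), np.float64(0.08)]
ang y -113.32917590058014 ang x -25.708246269629
peak [ 0.47250505 -0.27546294  0.12066943] [ 0.47328444 -0.27544004  0.12069817]
```

drive_tool(
  targets=[
    {"hand": 0,"slide": [0.25,-0.2,0],"rot": [0,0,0]},
    {"hand": 0,"slide": [0.5,-0.4,0],"rot": [0,0,0]},
    {"hand": 0,"slide": [0.75,-0.6,0],"rot": [0,0,0]},
    {"hand": 0,"slide": [0.9,-0.8,0],"rot": [0,0,0]},
    {"hand": 0,"slide": [0.9,-1,0],"rot": [0,0,0]},
    {"hand": 0,"slide": [0.9,-1,0],"rot": [0,0,0]},
  ],
)

```text
time: 0.85
eef_pos: [0.2852, -0.209, 0.2562]
orientation: [0.992, 0.124, -0.0, -0.0]
wrist_force: [0.6, -0.0, 0.2]
width: 0.0
grasp_force: 0.0
```

drive_tool(
  targets=[
    {"hand": 0,"slide": [0.13,-0.19,0],"rot": [0,0,0]},
    {"hand": 0,"slide": [0.26,-0.38,0],"rot": [0,0,0]},
    {"hand": 0,"slide": [0.4,-0.57,0],"rot": [0,0,0]},
    {"hand": 0,"slide": [0.53,-0.76,0],"rot": [0,0,0]},
    {"hand": 0,"slide": [0.66,-0.94,0],"rot": [0,0,0]},
    {"hand": 0,"slide": [0.66,-0.94,0],"rot": [0,0,0]},
  ],
)

```text
time: 1.6
eef_pos: [0.3883, 0.0599, 0.2559]
orientation: [0.992, 0.126, -0.0, -0.0]
wrist_force: [0.0, -0.5, -0.0]
width: 0.0001
grasp_force: 0.0
```

drive_tool(
  targets=[
    {"hand": 0,"slide": [0.13,-0.19,0],"rot": [0,0,0]},
    {"hand": 0,"slide": [0.26,-0.38,0],"rot": [0,0,0]},
    {"hand": 0,"slide": [0.4,-0.57,0.1],"rot": [0,0,0]},
    {"hand": 0,"slide": [0.53,-0.76,0.2],"rot": [0,0,0]},
    {"hand": 0,"slide": [0.66,-0.94,0.4],"rot": [0,0,0]},
    {"hand": 0,"slide": [0.66,-0.94,0.5],"rot": [0,0,0]},
    {"hand": 0,"slide": [0.66,-0.94,0.5],"rot": [0,0,0]},
  ],
)

```text
time: 2.48
eef_pos: [0.5085, 0.2688, 0.1307]
orientation: [0.986, 0.163, -0.005, -0.019]
wrist_force: [-0.1, -0.0, -0.3]
width: -0.0005
grasp_force: 0.0
```

drive_tool(
  targets=[
    {"hand": 0,"slide": [0,0,0],"rot": [0,0,0]},
    {"hand": 0,"slide": [0,0,0],"rot": [0,0,0]},
  ],
)

```text
time: 2.72
eef_pos: [0.509, 0.2693, 0.1338]
orientation: [0.986, 0.164, -0.003, -0.019]
wrist_force: [0.6, -0.4, -0.0]
width: 0.0
grasp_force: 0.0
```

```bash
cat >> h.py <<'E'
from scipy.spatial.transform import Rotation as R
def rel(pos,yaw):
    "yaw (deg) = world angle of tool x, tool pointing down; prints slide/rot numbers"
    s=ctrl.get_state();q=R.from_quat(s["orientation"])
    g=R.from_euler("z",yaw,degrees=True)*R.from_euler("x",180,degrees=True)
    print("slide",(q.inv().apply(np.array(pos)-s["eef_pos"])/.25).round(3),"rot",((q.inv()*g).as_rotvec(degrees=True)/45).round(3))
E
python3 -c "
from h import *
rel([.4907,.328,.085],14)"
```

```text
slide [ 0.007 -0.238  0.204] rot [-0.049  0.002  0.107]
```

drive_tool(
  targets=[
    {"hand": 0,"slide": [0.007,-0.12,0.1],"rot": [-0.049,0.002,0.107]},
    {"hand": 0,"slide": [0.007,-0.238,0.204],"rot": [-0.049,0.002,0.107]},
    {"hand": 0,"slide": [0.007,-0.238,0.204],"rot": [-0.049,0.002,0.107]},
    {"hand": 0,"slide": [0.007,-0.238,0.204],"rot": [-0.049,0.002,0.107]},
  ],
)

```text
time: 3.22
eef_pos: [0.5094, 0.2747, 0.0847]
orientation: [0.986, 0.167, -0.005, -0.021]
wrist_force: [-0.5, 0.9, 0.4]
width: 0.0005
grasp_force: 0.0
```

```bash
python3 -c "
from h import *
rel([.4907,.328,.062],14)
rel([.5403,.318,.062],14)
cv2.imwrite('pics/s1.png',cv2.resize(ctrl.capture('side')[340:480,240:420],None,fx=4,fy=4))"
```

```text
slide [-0.    -0.222  0.1  ] rot [-0.054  0.006  0.116]
slide [ 0.174 -0.119  0.096] rot [-0.054  0.006  0.116]
```

View pics/s1.png

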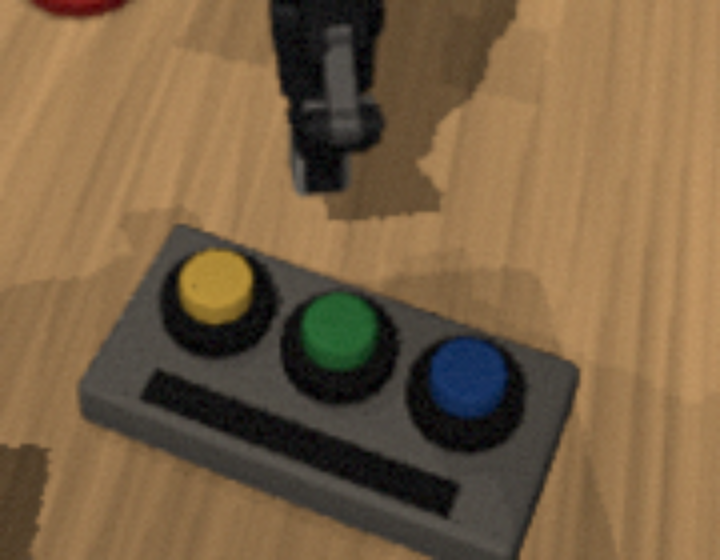

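The image shows the shut fingertips short of the pod at (320,190) in the crop, with the keys clear. The wrist joint has hit its range, so I turn the tool the other way.

drive_tool(
  targets=[
    {"hand": 0,"slide": [0,0,0],"rot": [-0.03,0,-0.22]},
    {"hand": 0,"slide": [0,0,0],"rot": [-0.05,0,-0.44]},
    {"hand": 0,"slide": [0,-0.05,0],"rot": [-0.05,0,-0.66]},
    {"hand": 0,"slide": [0,-0.12,0],"rot": [-0.05,0,-0.88]},
    {"hand": 0,"slide": [0,-0.222,0],"rot": [-0.05,0,-1]},
    {"hand": 0,"slide": [0,-0.222,0],"rot": [-0.05,0,-1]},
    {"hand": 0,"slide": [0,-0.222,0],"rot": [-0.05,0,-1]},
  ],
)

```text
time: 4.15
eef_pos: [0.4913, 0.3266, 0.0867]
orientation: [0.847, 0.531, 0.007, -0.002]
wrist_force: [0.2, 0.8, 0.1]
width: -0.0001
grasp_force: 0.0
```

```bash
python3 -c "
from h import *
print(ctrl.get_state()['qpos'])
rel([.4907,.328,.062],65)
rel([.5403,.318,.062],65)"
```

```text
[ 0.44612135  0.46334491 -0.21756418  0.87725225  0.00540488  2.46866678]
slide [ 0.003 -0.005  0.099] rot [ 0.005 -0.017 -0.02 ]
slide [0.053 0.191 0.1  ] rot [ 0.005 -0.017 -0.02 ]
```

drive_tool(
  targets=[
    {"hand": 0,"slide": [0.003,-0.005,0.06],"rot": [0,-0.017,-0.02]},
    {"hand": 0,"slide": [0.003,-0.005,0.1],"rot": [0,-0.017,-0.02]},
    {"hand": 0,"slide": [0.003,-0.005,0.1],"rot": [0,-0.017,-0.02]},
    {"hand": 0,"slide": [0.003,-0.005,0.1],"rot": [0,-0.017,-0.02]},
    {"hand": 0,"slide": [0.003,-0.005,0.1],"rot": [0,-0.017,-0.02]},
  ],
)

```text
time: 4.78
eef_pos: [0.491, 0.328, 0.0641]
orientation: [0.843, 0.538, 0.002, 0.002]
wrist_force: [-13.8, -9.1, 58.7]
width: 0.0002
grasp_force: 29.3
```

drive_tool(
  targets=[
    {"hand": 0,"slide": [0,0,-0.012],"rot": [0,0,0]},
    {"hand": 0,"slide": [0,0,-0.012],"rot": [0,0,0]},
  ],
)

```text
time: 5.03
eef_pos: [0.4908, 0.3279, 0.0647]
orientation: [0.843, 0.538, 0.001, 0.002]
wrist_force: [-3.6, -3.5, 22.9]
width: 0.0
grasp_force: 11.5
```

drive_tool(
  targets=[
    {"hand": 0,"slide": [0,0,-0.006],"rot": [0,0,0]},
    {"hand": 0,"slide": [0,0,-0.006],"rot": [0,0,0]},
  ],
)

```text
time: 5.28
eef_pos: [0.4908, 0.3279, 0.0653]
orientation: [0.843, 0.538, 0.001, 0.002]
wrist_force: [1.0, -0.8, 4.5]
width: -0.0001
grasp_force: 2.3
```

drive_tool(
  targets=[
    {"hand": 0,"slide": [0,0,-0.12],"rot": [0,0,0]},
    {"hand": 0,"slide": [0.05,0.196,-0.12],"rot": [0,0,0]},
    {"hand": 0,"slide": [0.05,0.196,-0.12],"rot": [0,0,0]},
    {"hand": 0,"slide": [0.05,0.196,-0.12],"rot": [0,0,0]},
  ],
)

```text
time: 5.78
eef_pos: [0.5394, 0.3186, 0.0947]
orientation: [0.843, 0.538, -0.0, 0.001]
wrist_force: [0.2, -0.9, 0.6]
width: -0.0001
grasp_force: 0.0
```

```bash
python3 -c "
from h import *
rel([.5403,.318,.0652],65)"
```

```text
slide [-0.001  0.004  0.118] rot [0.002 0.002 0.001]
```

drive_tool(
  targets=[
    {"hand": 0,"slide": [0,0.004,0.08],"rot": [0,0,0]},
    {"hand": 0,"slide": [0,0.004,0.118],"rot": [0,0,0]},
    {"hand": 0,"slide": [0,0.004,0.118],"rot": [0,0,0]},
    {"hand": 0,"slide": [0,0.004,0.118],"rot": [0,0,0]},
    {"hand": 0,"slide": [0,0.004,0.118],"rot": [0,0,0]},
  ],
)

```text
time: 6.4
eef_pos: [0.5405, 0.3187, 0.0664]
orientation: [0.843, 0.538, 0.0, 0.001]
wrist_force: [-2.7, 0.3, 4.5]
width: 0.0
grasp_force: 2.0
```

drive_tool(
  targets=[
    {"hand": 0,"slide": [0,0,0.005],"rot": [0,0,0]},
    {"hand": 0,"slide": [0,0,0.005],"rot": [0,0,0]},
    {"hand": 0,"slide": [0,0,0.005],"rot": [0,0,0]},
  ],
)

```text
time: 6.78
eef_pos: [0.5408, 0.3187, 0.065]
orientation: [0.843, 0.538, 0.001, 0.001]
wrist_force: [-4.2, 0.7, 5.2]
width: 0.0003
grasp_force: 2.6
```

drive_tool(
  targets=[
    {"hand": 0,"slide": [0,0,-0.25],"rot": [0,0,0]},
    {"hand": 0,"slide": [0,0,-0.5],"rot": [0,0,-0.2]},
    {"hand": 0,"slide": [0,0,-0.75],"rot": [0,0,-0.4]},
    {"hand": 0,"slide": [0,0.1,-0.8],"rot": [0,0,-0.6]},
    {"hand": 0.5,"slide": [0,0.1,-0.8],"rot": [0,0,-0.8]},
    {"hand": 0.5,"slide": [0,0.1,-0.8],"rot": [0,0,-1]},
    {"hand": 0.5,"slide": [0,0.1,-0.8],"rot": [0,0,-1]},
  ],
)

```text
time: 7.65
eef_pos: [0.5633, 0.3084, 0.2649]
orientation: [0.573, 0.819, -0.0, 0.002]
wrist_force: [0.2, 0.1, -0.6]
width: 0.0426
grasp_force: 0.0
```

```bash
python3 -c "
from h import *
print(ctrl.get_state()['qpos'])
a=np.radians(155.5); ex=np.array([np.cos(a),np.sin(a)])
leg=np.array([.4735,-.277])+.042*ex; print('far/near leg',leg,np.array([.4735,-.277])-.042*ex)
rel([*leg,.25],155.5);rel([.40,.05,.25],155.5)"
```

```text
[ 0.37519392  0.47041056  0.29853077  1.39724092 -0.00272206  1.5964033 ]
far/near leg [ 0.43528163 -0.25958288] [ 0.51171837 -0.29441712]
slide [-1.959 -1.259  0.062] rot [ 1.00e-03  4.00e-03 -1.01e+00]
slide [-0.747 -0.968  0.06 ] rot [ 1.00e-03  4.00e-03 -1.01e+00]
```

drive_tool(
  targets=[
    {"hand": 0.5,"slide": [-0.13,-0.16,0],"rot": [0,0,-0.15]},
    {"hand": 0.5,"slide": [-0.25,-0.32,0],"rot": [0,0,-0.3]},
    {"hand": 0.5,"slide": [-0.38,-0.48,0],"rot": [0,0,-0.5]},
    {"hand": 0.5,"slide": [-0.5,-0.64,0],"rot": [0,0,-0.7]},
    {"hand": 0.5,"slide": [-0.63,-0.81,0],"rot": [0,0,-0.85]},
    {"hand": 0.5,"slide": [-0.75,-0.97,0],"rot": [0,0,-1]},
    {"hand": 0.5,"slide": [-0.75,-0.97,0],"rot": [0,0,-1]},
    {"hand": 0.5,"slide": [-0.75,-0.97,0],"rot": [0,0,-1]},
  ],
)

```text
time: 8.65
eef_pos: [0.4002, 0.0491, 0.2653]
orientation: [0.218, 0.976, -0.0, 0.002]
wrist_force: [0.2, -0.1, -0.4]
width: 0.0426
grasp_force: 0.0
```

```bash
python3 -c "
from h import *
rel([.4353,-.2596,.17],155.5)"
```

```text
slide [-0.65  -1.058  0.384] rot [-0.     0.005 -0.014]
```

drive_tool(
  targets=[
    {"hand": 0.5,"slide": [-0.13,-0.2,0],"rot": [0,0,0]},
    {"hand": 0.5,"slide": [-0.26,-0.4,0],"rot": [0,0,0]},
    {"hand": 0.5,"slide": [-0.39,-0.6,0],"rot": [0,0,0]},
    {"hand": 0.5,"slide": [-0.52,-0.8,0],"rot": [0,0,0]},
    {"hand": 0.5,"slide": [-0.65,-1,0],"rot": [0,0,-0.014]},
    {"hand": 0.5,"slide": [-0.65,-1,0.15],"rot": [0,0,-0.014]},
    {"hand": 0.5,"slide": [-0.65,-1,0.3],"rot": [0,0,-0.014]},
    {"hand": 0.5,"slide": [-0.65,-1,0.3],"rot": [0,0,-0.014]},
  ],
)

```text
time: 9.65
eef_pos: [0.442, -0.2451, 0.1888]
orientation: [0.211, 0.978, 0.0, -0.001]
wrist_force: [0.2, -0.2, 0.4]
width: 0.0423
grasp_force: 0.0
```

```bash
python3 -c "
from h import *
rel([.4353,-.2596,.17],155.5)
im=ctrl.capture('side');cv2.imwrite('pics/s2.png',cv2.resize(im[130:330,270:470],None,fx=3,fy=3,interpolation=3))"
```

```text
slide [ 0.    -0.064  0.075] rot [ 0.001 -0.002  0.004]
```

View pics/s2.png

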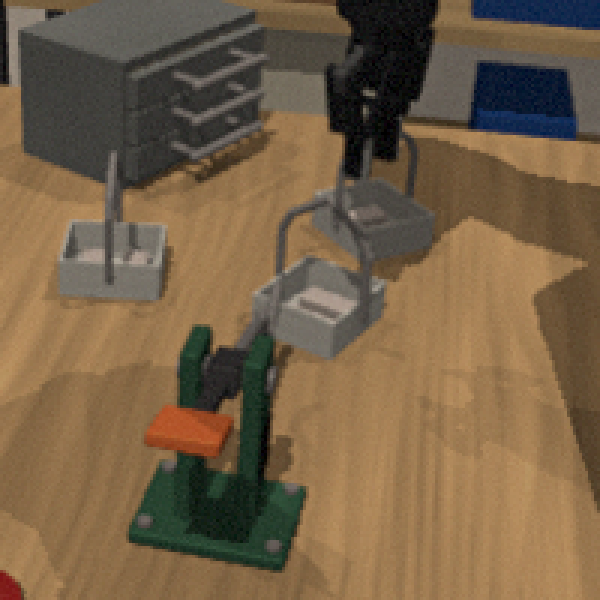

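The gripper stands above the near leg of tray B. I descend to straddle that leg and then close.

drive_tool(
  targets=[
    {"hand": 0.5,"slide": [0.016,-0.064,0.1],"rot": [0,0,0]},
    {"hand": 0.5,"slide": [0.016,-0.064,0.27],"rot": [0,0,0]},
    {"hand": 0.5,"slide": [0.016,-0.064,0.427],"rot": [0,0,0]},
    {"hand": 0.5,"slide": [0.016,-0.064,0.427],"rot": [0,0,0]},
    {"hand": 0.5,"slide": [0.016,-0.064,0.427],"rot": [0,0,0]},
  ],
)

```text
time: 10.32
eef_pos: [0.4334, -0.26, 0.0861]
orientation: [0.21, 0.978, -0.001, 0.003]
wrist_force: [0.0, 0.4, 0.7]
width: 0.0432
grasp_force: 0.0
```

drive_tool(
  targets=[
    {"hand": 0,"slide": [0,0,0],"rot": [0,0,0]},
    {"hand": 0,"slide": [0,0,0],"rot": [0,0,0]},
    {"hand": 0,"slide": [0,0,0],"rot": [0,0,0]},
    {"hand": 0,"slide": [0,0,0],"rot": [0,0,0]},
    {"hand": 0,"slide": [0,0,0],"rot": [0,0,0]},
  ],
  grip_force=40,
)

```text
time: 10.95
eef_pos: [0.4327, -0.2598, 0.0852]
orientation: [0.21, 0.978, -0.001, 0.002]
wrist_force: [-1.9, 1.0, 9.9]
width: 0.0067
grasp_force: 39.1
```

```bash
python3 -c "
from h import *
rel([.4542,-.229,.086],176.1)"
```

```text
slide [-0.028  0.148 -0.003] rot [-0.002  0.006 -0.453]
```

drive_tool(
  targets=[
    {"hand": 0,"slide": [0,0,-0.01],"rot": [0,0,0]},
    {"hand": 0,"slide": [-0.007,0.03,-0.01],"rot": [0,0,-0.1]},
    {"hand": 0,"slide": [-0.014,0.07,-0.01],"rot": [0,0,-0.2]},
    {"hand": 0,"slide": [-0.02,0.11,-0.01],"rot": [0,0,-0.33]},
    {"hand": 0,"slide": [-0.028,0.148,-0.01],"rot": [0,0,-0.453]},
    {"hand": 0,"slide": [-0.028,0.148,-0.01],"rot": [0,0,-0.453]},
    {"hand": 0,"slide": [-0.028,0.148,-0.01],"rot": [0,0,-0.453]},
  ],
)

```text
time: 11.82
eef_pos: [0.4536, -0.2288, 0.0866]
orientation: [0.035, 0.999, -0.001, 0.001]
wrist_force: [-0.2, 0.2, -2.2]
width: 0.0067
grasp_force: 38.9
```

```bash
python3 -c "
from h import *
rel([.4598,-.147,.086],176.1)
a=ctrl.capture('top');b=ctrl.capture('side')
np.save('a.npy',a)
x=cv2.resize(a[220:320,290:440],None,fx=5,fy=5,interpolation=3);y=cv2.resize(b[170:290,300:420],(600,600),interpolation=3)[0:500]
cv2.imwrite('pics/w1.png',cv2.resize(np.hstack([x,y]),None,fx=.59,fy=.59))"
```

```text
slide [-0.002  0.328  0.002] rot [-0.002  0.003 -0.003]
```

View pics/w1.png

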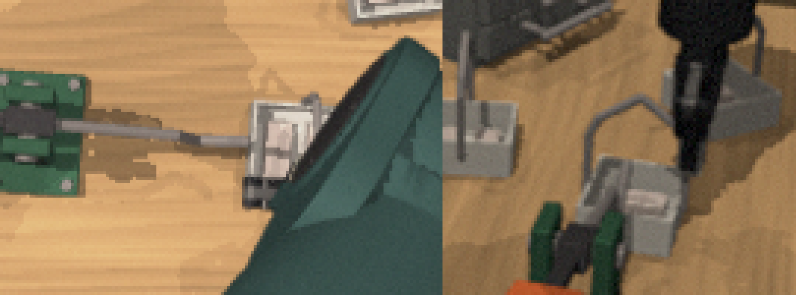

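The left half (top view) shows the tray's hook-side wall from (250,103) to (245,205) and the far bail leg at (315,97). The arm hides the rest. The right half (side view) shows the bail peak at (640,97). I check these positions before sliding.

```bash
python3 -c "
from h import *
C=lambda p:np.array(p)/2.95+[290-.4,220-.4]
print(onz('top',C([(250,103),(315,103),(247,175)]),.035).round(4))
print('leg top z80',onz('top',C([(315,98)]),.08).round(4))
h=np.array([.5144,.0025]);u=np.array([-.068,-.9977]);v=np.array([.9977,-.068])
for n,p in(('corner exp',h+.19*u+.04*v),('leg exp',h+.235*u+.042*v)):print(n,p.round(4))
# side peak: crop scale 5*.59=2.95, column offset 750*.59
s=np.array([(640-442.5,97)])/2.95+[300-.4,170-.4];print('peak',onz('side',s,.124).round(4),'exp',h+.235*u)
"
```

```text
[[ 0.5393 -0.1862  0.035 ]
 [ 0.5393 -0.2433  0.035 ]
 [ 0.4762 -0.1826  0.035 ]]
leg top z80 [[ 0.5393 -0.2358  0.08  ]]
corner exp [ 0.5414 -0.1898]
leg exp [ 0.5403 -0.2348]
peak [[ 0.4984 -0.2244  0.124 ]] exp [ 0.49842   -0.2319595]
```

drive_tool(
  targets=[
    {"hand": 0,"slide": [0,0.05,0],"rot": [0,0,0]},
    {"hand": 0,"slide": [0,0.1,0],"rot": [0,0,0]},
    {"hand": 0,"slide": [0,0.16,0],"rot": [0,0,0]},
    {"hand": 0,"slide": [0,0.22,0],"rot": [0,0,0]},
    {"hand": 0,"slide": [0,0.28,0],"rot": [0,0,0]},
    {"hand": 0,"slide": [0,0.32,0],"rot": [0,0,0]},
    {"hand": 0,"slide": [0,0.32,0],"rot": [0,0,0]},
    {"hand": 0,"slide": [0,0.32,0],"rot": [0,0,0]},
  ],
)

```text
time: 12.92
eef_pos: [0.4593, -0.149, 0.0864]
orientation: [0.034, 0.999, -0.001, 0.001]
wrist_force: [-0.6, -0.4, -2.2]
width: 0.0068
grasp_force: 38.9
```

drive_tool(
  targets=[
    {"hand": 0.3,"slide": [0,0,0],"rot": [0,0,0]},
    {"hand": 0.3,"slide": [0,0,0],"rot": [0,0,0]},
    {"hand": 0.3,"slide": [0,0,0],"rot": [0,0,0]},
    {"hand": 0.3,"slide": [0,0,-0.2],"rot": [0,0,0]},
    {"hand": 0.3,"slide": [0,0,-0.4],"rot": [0,0,0]},
    {"hand": 0.3,"slide": [0,0,-0.6],"rot": [0,0,0]},
    {"hand": 0,"slide": [0,0,-0.8],"rot": [0,0,0]},
    {"hand": 0,"slide": [0,0,-0.8],"rot": [0,0,0]},
  ],
)

```text
time: 13.92
eef_pos: [0.4598, -0.149, 0.2897]
orientation: [0.034, 0.999, -0.002, 0.004]
wrist_force: [1.0, -0.4, -0.4]
width: 0.0002
grasp_force: 0.0
```

```bash
python3 -c "
from h import *
rel([.39,.02,.28],176);rel([.5211,.1008,.2],176)"
```

```text
slide [0.325 0.656 0.034] rot [-0.005  0.01   0.002]
slide [-0.174  1.015  0.356] rot [-0.005  0.01   0.002]
```

drive_tool(
  targets=[
    {"hand": 0,"slide": [-0.03,0.2,0],"rot": [0,0,0]},
    {"hand": 0,"slide": [-0.06,0.4,0],"rot": [0,0,0]},
    {"hand": 0,"slide": [-0.1,0.6,0],"rot": [0,0,0]},
    {"hand": 0,"slide": [-0.14,0.8,0],"rot": [0,0,0]},
    {"hand": 0,"slide": [-0.174,1,0.1],"rot": [0,0.01,0]},
    {"hand": 0,"slide": [-0.174,1,0.3],"rot": [0,0.01,0]},
    {"hand": 0,"slide": [-0.174,1,0.356],"rot": [0,0.01,0]},
    {"hand": 0,"slide": [-0.174,1,0.356],"rot": [0,0.01,0]},
  ],
)

```text
time: 14.92
eef_pos: [0.5189, 0.0974, 0.197]
orientation: [0.034, 0.999, -0.001, -0.003]
wrist_force: [1.0, -0.3, 0.2]
width: -0.0002
grasp_force: 0.0
```

```bash
python3 -c "
from h import *
rel([.5211,.1,.16],176)
a=ctrl.capture('top');b=ctrl.capture('side')
x=cv2.resize(a[220:320,240:400],None,fx=2.5,fy=2.5,interpolation=3);y=cv2.resize(b[180:330,270:430],None,fx=2.5,fy=2.5,interpolation=3)
x=cv2.copyMakeBorder(x,0,125,0,0,0)
cv2.imwrite('pics/w2.png',np.hstack([x,y]))"
```

```text
slide [-0.009  0.011  0.148] rot [-0.002 -0.008  0.001]
```

View pics/w2.png

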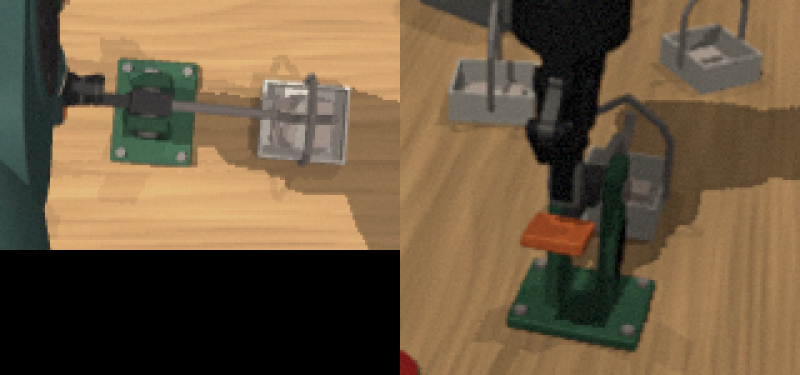

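The top view shows the bail at (310,118), inside the hook tip at (332,118). The fingers are above the paddle at (560,215) in the right half, so I press.

drive_tool(
  targets=[
    {"hand": 0,"slide": [-0.009,0.011,0.05],"rot": [0,0,0]},
    {"hand": 0,"slide": [-0.009,0.011,0.08],"rot": [0,0,0]},
    {"hand": 0,"slide": [-0.009,0.011,0.11],"rot": [0,0,0]},
    {"hand": 0,"slide": [-0.009,0.011,0.14],"rot": [0,0,0]},
    {"hand": 0,"slide": [-0.009,0.011,0.16],"rot": [0,0,0]},
    {"hand": 0,"slide": [-0.009,0.011,0.16],"rot": [0,0,0]},
  ],
)

```text
time: 15.78
eef_pos: [0.5216, 0.1005, 0.1569]
orientation: [0.034, 0.999, -0.001, -0.003]
wrist_force: [-0.3, -0.3, 1.0]
width: 0.0
grasp_force: 0.0
```

drive_tool(
  targets=[
    {"hand": 0,"slide": [0,0,0.02],"rot": [0,0,0]},
    {"hand": 0,"slide": [0,0,0.04],"rot": [0,0,0]},
    {"hand": 0,"slide": [0,0,0.06],"rot": [0,0,0]},
    {"hand": 0,"slide": [0,0,0.08],"rot": [0,0,0]},
    {"hand": 0,"slide": [0,0,0.1],"rot": [0,0,0]},
    {"hand": 0,"slide": [0,0,0.1],"rot": [0,0,0]},
  ],
)

```text
time: 16.52
eef_pos: [0.5216, 0.1001, 0.1322]
orientation: [0.034, 0.999, -0.001, -0.002]
wrist_force: [0.7, -0.9, 3.4]
width: -0.0
grasp_force: 1.3
```

drive_tool(
  targets=[
    {"hand": 0,"slide": [0,0,0.01],"rot": [0,0,0]},
    {"hand": 0,"slide": [0,0,0.02],"rot": [0,0,0]},
    {"hand": 0,"slide": [0,0,0.024],"rot": [0,0,0]},
    {"hand": 0,"slide": [0,0,0.024],"rot": [0,0,0]},
  ],
)

```text
time: 17.02
eef_pos: [0.5218, 0.1, 0.1266]
orientation: [0.034, 0.999, -0.001, -0.002]
wrist_force: [0.1, -1.4, 8.8]
width: -0.0
grasp_force: 3.5
```

drive_tool(
  targets=[
    {"hand": 0,"slide": [0,0,0.005],"rot": [0,0,0]},
    {"hand": 0,"slide": [0,0,0.01],"rot": [0,0,0]},
    {"hand": 0,"slide": [0,0,0.01],"rot": [0,0,0]},
  ],
)

```text
time: 17.4
eef_pos: [0.5218, 0.1, 0.1241]
orientation: [0.034, 0.999, -0.001, -0.002]
wrist_force: [-0.8, -2.2, 8.4]
width: -0.0001
grasp_force: 3.9
```

```bash
python3 -c "
from h import *
a=ctrl.capture('top');b=ctrl.capture('side')
x=cv2.resize(a[220:320,240:400],None,fx=2.5,fy=2.5,interpolation=3);y=cv2.resize(b[180:330,270:430],None,fx=2.5,fy=2.5,interpolation=3)
x=cv2.copyMakeBorder(x,0,125,0,0,0)
cv2.imwrite('pics/w3.png',np.hstack([x,y]))"
```

```text
(no output)
```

View pics/w3.png

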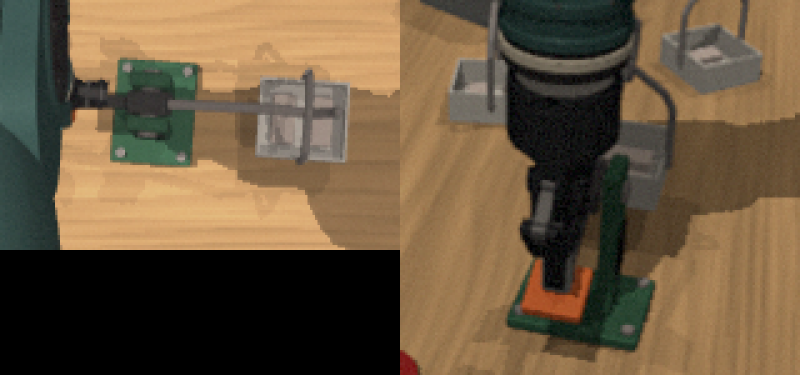

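The tray has risen: its shadow has separated at (250,120) and the paddle is low at (555,290). I press on gently to the stop.

drive_tool(
  targets=[
    {"hand": 0,"slide": [0,0,0.006],"rot": [0,0,0]},
    {"hand": 0,"slide": [0,0,0.012],"rot": [0,0,0]},
    {"hand": 0,"slide": [0,0,0.012],"rot": [0,0,0]},
  ],
)

```text
time: 17.88
eef_pos: [0.5221, 0.0999, 0.1231]
orientation: [0.034, 0.999, -0.001, -0.001]
wrist_force: [-11.3, -3.8, 41.6]
width: 0.0
grasp_force: 19.2
```

At the stop. I back off gently and go to the blue key.

drive_tool(
  targets=[
    {"hand": 0,"slide": [0,0,-0.02],"rot": [0,0,0]},
    {"hand": 0,"slide": [0,0,-0.1],"rot": [0,0,0]},
    {"hand": 0,"slide": [0,0,-0.25],"rot": [0,0,0]},
    {"hand": 0,"slide": [0,0,-0.3],"rot": [0,0,0]},
    {"hand": 0,"slide": [0,0,-0.3],"rot": [0,0,0]},
  ],
)

```text
time: 18.5
eef_pos: [0.5219, 0.1005, 0.1956]
orientation: [0.034, 0.999, -0.001, -0.002]
wrist_force: [-0.3, 0.1, -0.2]
width: 0.0001
grasp_force: 0.0
```

```bash
python3 -c "
from h import *
rel([.4411,.337,.095],176);print(ctrl.get_state()['qpos'])"
```

```text
slide [0.385 0.923 0.403] rot [-0.002 -0.006  0.002]
[ 0.03734789  0.30301376 -0.15835754  1.11412196 -0.00114926  0.10527421]
```

drive_tool(
  targets=[
    {"hand": 0,"slide": [0.07,0.18,0],"rot": [0,0,0]},
    {"hand": 0,"slide": [0.15,0.36,0],"rot": [0,0,0]},
    {"hand": 0,"slide": [0.23,0.55,0],"rot": [0,0,0]},
    {"hand": 0,"slide": [0.31,0.74,0],"rot": [0,0,0]},
    {"hand": 0,"slide": [0.385,0.923,0.1],"rot": [0,0,0]},
    {"hand": 0,"slide": [0.385,0.923,0.3],"rot": [0,0,0]},
    {"hand": 0,"slide": [0.385,0.923,0.403],"rot": [0,0,0]},
    {"hand": 0,"slide": [0.385,0.923,0.403],"rot": [0,0,0]},
  ],
)

```text
time: 19.5
eef_pos: [0.4391, 0.3363, 0.0925]
orientation: [0.034, 0.999, -0.002, -0.005]
wrist_force: [-0.7, -0.4, -0.3]
width: -0.0
grasp_force: 0.0
```

```bash
python3 -c "
from h import *
rel([.4411,.337,.0652],176)
b=ctrl.capture('side');x=cv2.resize(b[170:320,280:430],None,fx=4,fy=4,interpolation=3)
cv2.imwrite('pics/w4.png',x)"
```

```text
slide [-0.009  0.004  0.109] rot [-0.006 -0.012  0.003]
```

View pics/w4.png

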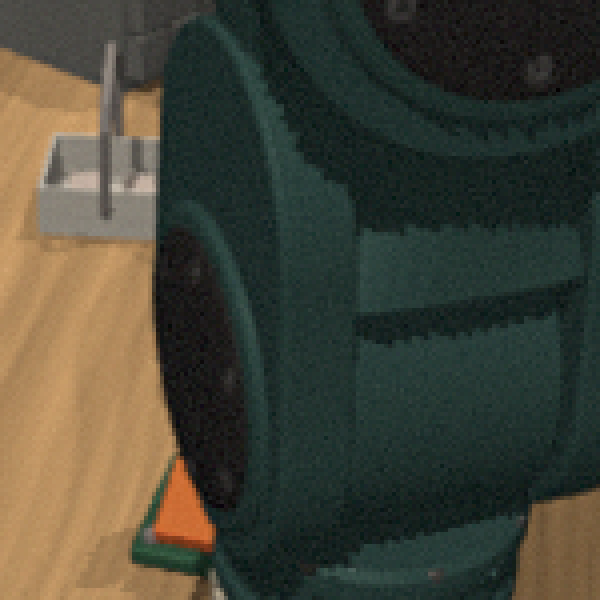

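The arm hides the tray here, but the paddle still sits low at (185,515). I check the tray numerically against the lifted top picture.

```bash
python3 -c "
from h import *
a=ctrl.capture('top');cv2.imwrite('top_now.png',a)
n=cv2.resize(a[220:320,240:400],None,fx=2.5,fy=2.5,interpolation=3)
for f in('w2','w3'):
    p=cv2.imread(f'pics/{f}.png')[:250,:400]
    print(f,cv2.absdiff(n[60:180,200:360],p[60:180,200:360]).mean(), cv2.matchTemplate(n[50:190,190:370],p[70:170,250:355],5).max(),cv2.minMaxLoc(cv2.matchTemplate(n[50:190,190:370],p[70:170,250:355],5))[3])
"
```

```text
w2 26.117048611111112 0.48197132 (57, 17)
w3 23.394322916666667 0.61807644 (60, 20)
```

The best match to the lifted picture is at zero shift, and the lower score comes from changed shadows. The tray still hangs, so I press blue.

drive_tool(
  targets=[
    {"hand": 0,"slide": [-0.009,0.004,0.06],"rot": [0,-0.012,0]},
    {"hand": 0,"slide": [-0.009,0.004,0.112],"rot": [0,-0.012,0]},
    {"hand": 0,"slide": [-0.009,0.004,0.112],"rot": [0,-0.012,0]},
    {"hand": 0,"slide": [-0.009,0.004,0.112],"rot": [0,-0.012,0]},
    {"hand": 0,"slide": [-0.009,0.004,0.112],"rot": [0,-0.012,0]},
  ],
)

```text
time: 20.23
eef_pos: [0.4432, 0.338, 0.0676]
orientation: [0.034, 0.999, -0.001, 0.002]
wrist_force: [0.9, -1.4, 3.4]
width: -0.0
grasp_force: 1.7
```

drive_tool(
  targets=[
    {"hand": 0,"slide": [0,0,0.01],"rot": [0,0,0]},
    {"hand": 0,"slide": [0,0,0.01],"rot": [0,0,0]},
    {"hand": 0,"slide": [0,0,0.01],"rot": [0,0,0]},
    {"hand": 0,"slide": [0,0,0.01],"rot": [0,0,0]},
  ],
)

```text
time: 20.72
eef_pos: [0.4432, 0.338, 0.065]
orientation: [0.034, 0.999, -0.001, 0.003]
wrist_force: [-0.5, -2.5, 10.0]
width: -0.0003
grasp_force: 5.2
```

Bottomed at 10 N. I retreat and check.

drive_tool(
  targets=[
    {"hand": 0,"slide": [0,0,-0.1],"rot": [0,0,0]},
    {"hand": 0,"slide": [0,0,-0.3],"rot": [0,0,0]},
    {"hand": 0,"slide": [0,0,-0.5],"rot": [0,0,0]},
    {"hand": 0,"slide": [0,0,-0.5],"rot": [0,0,0]},
    {"hand": 0,"slide": [0,0,-0.5],"rot": [0,0,0]},
  ],
)

```text
time: 21.35
eef_pos: [0.4421, 0.3381, 0.1888]
orientation: [0.034, 0.999, -0.001, 0.002]
wrist_force: [0.6, 0.5, -0.3]
width: 0.0003
grasp_force: 0.0
```

```bash
python3 -c "
from h import *
a=ctrl.capture('top');p=cv2.imread('top_now.png')
print(cv2.absdiff(a,p)[235:300,330:390].mean(), cv2.minMaxLoc(cv2.matchTemplate(a[225:305,320:400],p[240:290,335:385],5)))
o=cv2.imread('pics/top0.png');print('bystanders',cv2.absdiff(a,o)[150:235,230:380].mean(),cv2.absdiff(a,o)[180:215,170:205].mean())
ctrl.job_done()"
```

```text
5.121282051282051 (-0.08509668707847595, 0.9971765875816345, (28, 28), (15, 15))
bystanders 2.3619869281045753 2.352108843537415
the job is handed in; nothing more can be done
```

The job is handed in at about 21 s: green and yellow were pressed with the hook empty, then the tray was hung with the hoist arm at its stop, and blue was pressed with the tray still hanging; image checks showed the tray still in place and no sign that the other things had moved, but the verdict was not shown.

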